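Change the spice jar in the spring clip

TASK

The white-capped spice jar in the spring clip is due for a refill: pull it out and stand it upright in the brown tray. Then press the red-capped spice jar from the front of the worktop upright into the clip in its place, past the red rollers until it rests against the back and the jaws close round it, standing on the stand's foot. Leave the other things on the worktop where they are.

Things in the scene. Friction and masses are not known exactly. Their poses are not given: they have to be found in the camera images.
- clip_stand: Fixed wooden stand with spring clip. Origin: mid underside; x from the open mouth (facing the robot) to the back, y left, z up. Foot 8 mm thick, x -58 to 48 mm, 110 wide. Back board x 29 to 41, 84 wide, 66 mm high over the worktop (highest part), with a rubber rest whose face is at x = 23. Jars go in and out upright and level along the stand's x.
- clip_seat (a point): On the top face of the stand's foot (8 mm above the worktop), where the middle of the red jar's underside belongs; axes as the stand's. 1 mm behind the stand's origin in x.
- jaw_left (a joint): Left (+y) steel jaw on an upright hinge at the back, rad; 0 = closed on its stop, grows outward to 0.5. Spring: 0.08 N m at 0, plus 0.8 N m per rad. Spans 36 to 60 mm above the worktop. A jar must push the two jaws' red rollers apart to pass, roughly 5 to 10 N, in or out. With the red jar seated each jaw stays about 0.05 rad open.
- jaw_right (a joint): Right (-y) jaw, mirror image of the left one; same values.
- jaw_left_lip (a point): Axis of the red roller on the tip of the left jaw: upright, free-turning, 14 mm diameter, 20 mm tall, its middle 48 mm above the worktop; closed, the axis is at x = -19, y = 19.5 mm of the stand.
- jaw_right_lip (a point): The same on the right jaw, mirrored (y = -19.5 mm when closed).
- white_jar: Round spice jar with a white cap and brown label, 40 mm diameter, 105 mm tall (cap: top 20 mm, 40 mm wide), 0.11 kg. Origin: centre of its underside; z up along its axis. At the start it stands in the clip on the stand's foot, held behind the red rollers.
- red_jar: Round spice jar with a red cap and green label, body 44 mm, cap 46 mm diameter, 97 mm tall (cap: top 20 mm), 0.11 kg. Origin: centre of its underside; z up along its axis. At the start it stands upright on the open worktop, at the front left or right (the small jars far back by the bottles are not it).
- tray: Brown open rectangular tray, fixed, 116 mm along its x, 161 mm along its y, 40 mm high; origin: centre of its underside; flat inner floor 4 mm above the worktop, about 74 by 118 mm, with walls round it.
- salt_canister: Tall dark blue and white canister, 71 mm diameter, 151 mm tall; origin: centre of underside. Bystander.
- coffee_jar: Jar with red lid, grey-brown contents, 68 mm diameter, 125 mm tall; origin: centre of underside. Bystander: bigger than the red-capped spice jar and far back.
- garlic: Garlic bulb, 60 mm; bystander.
- lemon: Yellow lemon, 72 mm long; bystander.
- olive_jar: Glass jar of green olives with a black lid, 70 mm diameter, 86 mm tall; origin: centre of underside. Bystander.
Mind the look-alikes: they are no part of the job. What is shaped like the white_jar but orange is not meant.

How it is judged (in metres and radians):
On the way, in this order (a step that is already met when the one before it is completed fails the run):
1. the white-capped jar is out of the clip and stands upright on the tray's floor (x of white_jar in the frame of tray between -0.035 and 0.035 m and y of white_jar in the frame of tray between -0.055 and 0.055 m and z of white_jar in the frame of tray below 0.012 m and angle between white_jar's own z axis and vertical below 0.12 rad), for 0.2 s.
2. the red-capped jar stands in the clip, against the back, with the jaws closed round it (x of red_jar in the frame of clip_seat between -0.006 and 0.006 m and y of red_jar in the frame of clip_seat between -0.005 and 0.005 m and z of red_jar in the frame of clip_seat between -0.004 and 0.005 m and angle between red_jar's own z axis and vertical below 0.1 rad and value of joint each of jaw_left, jaw_right below 0.14 rad), for 0.2 s.
At the end, for the whole second after the job is handed in: The white-capped jar stands upright (within 0.12 rad) on the tray's floor; the red-capped jar stands in the clip within 6 mm of its seat in depth, 5 mm sideways and 5 mm in height, upright within 0.1 rad, both jaws closed to under 0.14 rad; both jars at rest (all of step 1 and all of step 2 and linear speed of each of white_jar, red_jar below 0.02 m/s); the robot touches nothing.
It fails at once if the salt canister is moved more than 30 mm (distance of salt_canister from where it was at the start of the episode above 0.03 m).
It fails at once if the coffee jar is moved more than 30 mm (distance of coffee_jar from where it was at the start of the episode above 0.03 m).
It fails at once if the garlic is moved more than 30 mm (distance of garlic from where it was at the start of the episode above 0.03 m).
It fails at once if the lemon is moved more than 30 mm (distance of lemon from where it was at the start of the episode above 0.03 m).
It fails at once if the olive jar is moved more than 30 mm (distance of olive_jar from where it was at the start of the episode above 0.03 m).
It also fails if it takes over 59 s, if anything falls off the work surface, if the arm or the gripper's body presses on something with over 40 N, if the wrist force passes 120 N, or if a joint passes its speed limit or range.

ROBOT

A 6-joint arm with a two-finger parallel gripper is mounted at the origin on a cart in front of the work surface, level with it; the furniture and walls round the work are solid. World frame = base frame: x ahead of the robot, y to its left, z up, the work surface at z = 0. Lengths are in mm, angles in rad, forces in N, time in s.
With the tool pointing down it reaches from about 325 to 1000 mm from the base axis. Payload 5.1 kg.
Tool frame: the origin (TCP) lies at the very end of the fingers, on their centre line; the grasp point (between the pads) lies 19 mm behind it (env.hold_point_z is the distance from the TCP to the grasp point, in mm); z points along the fingers, y is the line along which they close (so a half turn about z gives the same grasp; the last joint's range is limited). The gripper opens to 85 mm and grips with 20 to 120 N. Pads are 22 mm wide; open, the fingers measure 114 mm over their backs; the gripper's body (76 mm by 85 mm) begins 54 mm behind the grasp point. The pads swing forward as they close: fully open they stand 13 mm farther back than shut.
Start: joints at [-1.279, 0.124, 1.65, -0, 1.367, -0.083], TCP at [237.924, -604.878, 231.322] pointing down, gripper open.
Joint ranges: [-2.61, 2.61], [-1.02, 2.33], [0.03, 2.71], [-1.35, 4.49], [0.32, 2.68], [-2.91, 2.91]. Speed limits (rad/s): [2.57, 2.57, 3.14, 3.14, 3.14, 3.14].

INTERFACE

Orientations are given as a unit quaternion [x, y, z, w].
In Python, from bench import env gives the robot as it stands. Calls block until the motion is done:
- env.move_pose(position, orientation): joint-space move of the TCP to a pose.
- env.move_l(position, frame=None, speed=150, threshold=None): straight line of the TCP; frame=None keeps the orientation; speed is the mean speed in mm/s. With threshold (N) it stops when the force on the tool has changed by that much, and returns True; else False.
- env.move_j(angles): joint-space move.
- env.set_gripper(opening, squeeze=None): finger opening in mm; squeeze is the grip in N (None keeps the last); returns when the fingers have stopped.
- env.dwell(seconds).
- env.solve_ik(position, orientation): joint angles nearest the present ones, or None.
- env.snapshot(name): name is "scene" or "side" or "wrist"; returns the picture (400x640x3 uint8, red, green, blue); there is no depth.
- env.camera_model(name): a dict with "fx", "fy", "cx", "cy" (pixels), "k1" (the pictures are not rectified: a ray, as slopes to the right and down, at radius r is drawn at 1 + k1 r^2 times it, then the intrinsics apply), "R" (3x3) and "t" (3): a world point X has camera coordinates R X + t; the wrist camera has in their place "T_tool_cam" (4x4, takes a point from camera to tool coordinates, whose origin is the TCP and whose axes are the flange's). Camera axes: x right, y down, z forward; pixel columns grow to the right and rows downward; lengths in mm; the calibration is good to about 2 mm. A picture is of the moment at which its call begins: read the wrist's pose just before it. camera_model takes no time and is no camera call.
A pose or a line that the arm cannot do raises env.PlanningError and nothing moves.
- env.sign_off(): hands the job in; it is judged then, once.
Trained networks look in the newest picture that a camera, given by its name, has taken for a name from the list of things; names that differ only in an ending like _2 or _b are one class to them, and where a whole thing is asked for, a point or a joint stands for the part that bears it (a point fixed in the world has none). Each returns a list of dicts, best first, with "p" (0 to 1); they miss things now and then, are a little off and sometimes report something else, mostly with a low value. They report only what shows in the picture. A call takes as long as a camera call. They do not tell look-alikes from the thing itself.
- env.look_for(target, camera): "bbox" ([left, top, right, bottom] in pixels, round what is visible of it).
- env.regions_of(target, camera): "region" (400x640 bool, what is visible of it) and "bbox" ([left, top, right, bottom] in pixels, round what is visible of it).
Readings, each from a call of its own:
- env.read_clock(): time.
- env.read_joint_positions(): joint angles.
- env.read_joint_velocities(): joint speeds.
- env.read_effort(): joint torques, N m.
- env.read_eef_pos(): TCP position.
- env.read_eef_rot(): TCP orientation.
- env.read_contact_force(): force on the tool from outside, world axes, zero at the start.
- env.read_wrist_torque(): the same for the moment, N m.
- env.read_gripper_width(): finger opening in mm.
- env.read_grip_force(): force on a finger pad.
Only numpy, scipy, OpenCV 4.12 (cv2) and the standard library are available. Lean on these libraries where they do the work, as an engineer would, in place of code of your own. Each camera call takes 0.05 s, during which the arm holds its last target. There are 200 camera calls.

## Working session

There is one attempt and no reset: what is moved stays moved. The work goes in short steps, each a Python script; the robot and the scene stay as the last script left them, time stands still between calls to the robot, and variables do not carry over. Pictures are saved under pics/ and viewed, at most 10 in all, crops included, and the job is handed in when it is done.

```bash
mkdir -p pics; ls; python3 - <<'E'
from bench import env
import cv2,numpy as np
for n in ["scene","side"]:
    im=env.snapshot(n); cv2.imwrite(f"pics/{n}0.png",im[:,:,::-1])
    m=env.camera_model(n); print(n,{k:np.round(v,3).tolist() for k,v in m.items()})
    for t in ["white_jar","red_jar","clip_stand","tray","jaw_left_lip"]:
        print(t,[(np.round(d["bbox"]).tolist(),round(d["p"],2)) for d in env.look_for(t,n)[:5]])
print(env.read_eef_rot(),env.read_clock(),env.hold_point_z)
print({k:np.round(v,3).tolist() for k,v in env.camera_model("wrist").items()})
E
```

```text
pics
scene {'fx': 436.546, 'fy': 436.546, 'cx': 319.333, 'cy': 194.529, 'k1': 0.018, 'R': [[-0.895, -0.445, 0.004], [-0.237, 0.469, -0.851], [0.377, -0.763, -0.525]], 't': [550.913, 230.632, 792.779]}
white_jar [([302.0, 172.0, 319.0, 219.0], 0.8), ([307.0, 218.0, 327.0, 271.0], 0.68), ([286.0, 183.0, 337.0, 228.0], 0.36)]
red_jar [([365.0, 239.0, 392.0, 288.0], 0.97)]
clip_stand [([289.0, 186.0, 335.0, 227.0], 0.83)]
tray [([386.0, 176.0, 447.0, 217.0], 0.8)]
jaw_left_lip [([299.0, 199.0, 322.0, 210.0], 0.58)]
side {'fx': 492.11, 'fy': 492.11, 'cx': 322.458, 'cy': 195.043, 'k1': 0.044, 'R': [[0.907, -0.42, 0.0], [-0.268, -0.579, -0.77], [0.324, 0.698, -0.638]], 't': [-573.034, 210.069, 829.216]}
white_jar [([340.0, 177.0, 362.0, 226.0], 0.95), ([265.0, 148.0, 284.0, 198.0], 0.56), ([335.0, 136.0, 362.0, 162.0], 0.29)]
red_jar [([202.0, 168.0, 230.0, 216.0], 0.6), ([336.0, 137.0, 357.0, 158.0], 0.3)]
clip_stand [([310.0, 194.0, 377.0, 251.0], 0.67)]
tray [([226.0, 268.0, 319.0, 356.0], 0.72), ([334.0, 197.0, 341.0, 216.0], 0.68), ([347.0, 208.0, 373.0, 219.0], 0.49)]
jaw_left_lip [([347.0, 209.0, 370.0, 220.0], 0.24)]
[9.82492005e-01 1.86304749e-01 4.86636906e-06 3.59167642e-05] 0.6 18.700000000000003
{'fx': 296.224, 'fy': 296.224, 'cx': 321.132, 'cy': 198.49, 'k1': -0.055, 'T_tool_cam': [[-0.001, -0.957, -0.292, 74.316], [1.0, -0.001, -0.001, -0.129], [0.0, -0.292, 0.957, -143.045], [0.0, 0.0, 0.0, 1.0]]}
```

View pics/scene0.png

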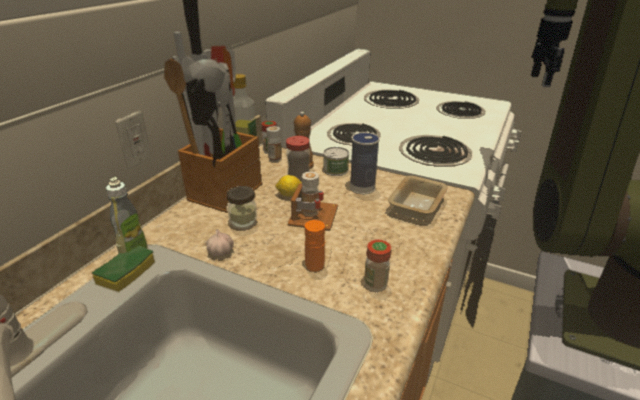

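View pics/side0.png

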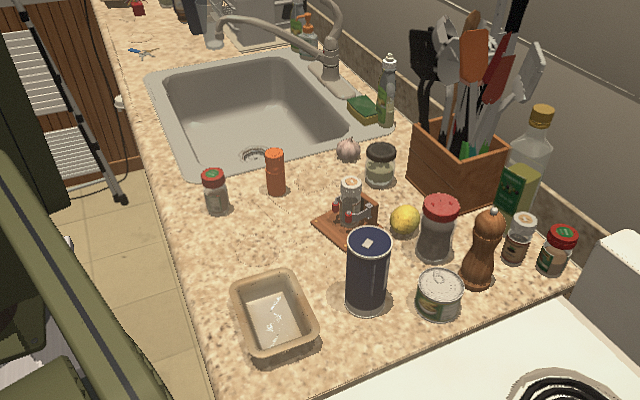

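Candidates. For white_jar: the white-capped jar in the clip at scene (311,190) / side (350,200) is the one. The orange look-alike is at scene (315,246) / side (275,172), and a small jar far back is at scene (274,143). For red_jar: the front jar with red cap and green label at scene (377,265) / side (215,190) is the one. The coffee jar at side (437,228) and the far-back red-cap jar at side (558,250) are not.

```bash
cat > h.py <<'E'
from bench import env
import cv2,numpy as np
from scipy.optimize import least_squares
from scipy.spatial.transform import Rotation as Ro
def cam(n):
    m=env.camera_model(n)
    if n=="wrist":
        T=np.eye(4);T[:3,:3]=Ro.from_quat(env.read_eef_rot()).as_matrix();T[:3,3]=env.read_eef_pos()
        W=np.linalg.inv(T@np.array(m["T_tool_cam"]));m["R"]=W[:3,:3];m["t"]=W[:3,3]
    return m
def proj(m,X):
    c=np.atleast_2d(X)@np.array(m["R"]).T+np.array(m["t"]);s=c[:,:2]/c[:,2:]
    s=s*(1+m["k1"]*(s**2).sum(1,keepdims=True))
    return s*[m["fx"],m["fy"]]+[m["cx"],m["cy"]]
def ray(m,uv,z):
    """world point at height z seen at pixel"""
    f=lambda p:proj(m,[p[0],p[1],z])[0]-uv
    return least_squares(f,[550,-250]).x
A=np.linspace(0,2*np.pi,48,endpoint=False)
def cyl(x,y,r,z0,z1): return np.array([[x+r*np.cos(a),y+r*np.sin(a),z] for z in(z0,z1) for a in A])
def bb(p): return np.r_[p.min(0),p.max(0)]
def down(yaw):
    """tool down, tool x at world yaw"""
    return Ro.from_matrix(np.array([[np.cos(yaw),np.sin(yaw),0],[np.sin(yaw),-np.cos(yaw),0],[0,0,-1]])).as_quat()
E
python3 - <<'E'
from h import *
S,D=cam("scene"),cam("side")
def fit(obs,r,z0,z1,use=(0,1,2,3)):
    f=lambda p:np.concatenate([(bb(proj(m,cyl(p[0],p[1],r,z0,z1)))-b)[list(use)] for m,b in obs])
    s=least_squares(f,[500,-200],loss="soft_l1");print(s.x.round(1),s.fun.round(1))
print("white");fit([(S,[302,172,319,219]),(D,[340,177,362,226])],20,8,113,(0,1,2))
print("red");fit([(S,[365,239,392,288]),(D,[202,168,230,216])],23,0,97)
print("orange");fit([(S,[307,218,327,271]),(D,[265,148,284,198])],20,0,105)
def tray(p):
    c,s=np.cos(p[2]),np.sin(p[2])
    P=np.array([[x,y,40] for x in(-58,58) for y in(-80.5,80.5)]+[[x,y,0] for x in(-45,45) for y in(-68,68)])
    return np.c_[p[0]+c*P[:,0]-s*P[:,1],p[1]+s*P[:,0]+c*P[:,1],P[:,2]]
for y0 in(-.6,0,.6):
    s=least_squares(lambda p:np.r_[bb(proj(S,tray(p)))-[387,176,447,222],bb(proj(D,tray(p)))-[228,266,319,362]],[500,-400,y0]);print("tray",s.x.round(2),s.cost)
# stand foot corners seen in side: front-left etc
for uv in[(311,222),(352,250),(381,229)]: print(uv,ray(D,uv,8).round())
for uv in[(289,222),(325,227),(337,207)]: print(uv,ray(S,uv,8).round())
E
```

```text
white
[666.4 -55.6] [ 0.1 -2.6  0.1 -0.3 -0.7  0.1]
red
[437.8 101.2] [-0.6 -3.5 -0.3  1.1 -1.3 -0.3  0.2  2.5]
orange
[567.3 109.3] [-0.4  0.  -0.3 -0.4 -2.4  0.1  0.4  0.4]
tray [ 449.76 -213.2    -0.55] 102.9113705155108
tray [ 4.4274e+02 -2.0805e+02 -1.1000e-01] 32.19198884918765
tray [ 4.4274e+02 -2.0805e+02 -1.1000e-01] 32.19198885028061
(311, 222) [597. -19.]
(352, 250) [ 636. -124.]
(381, 229) [716. -97.]
(289, 222) [691.  11.]
(325, 227) [605.  -9.]
(337, 207) [ 615. -100.]
```

```bash
python3 - <<'E'
from h import *
import pickle
S,D=cam("scene"),cam("side")
print("crock",ray(S,(222,207),0).round(),ray(D,(460,208),0).round(),"canister",ray(D,(367,307),0).round(),ray(S,(363,187),0).round(),"coffee",ray(D,(435,258),0).round())
out={}
for n,p in[("tray",(443,-208,300)),("stand",(650,-62,210)),("red",(438,101,230))]:
    env.move_pose(p,down(1.85)); env.dwell(.2)
    m=cam("wrist"); im=env.snapshot("wrist"); cv2.imwrite(f"pics/w_{n}.png",im[:,:,::-1]); out[n]=m
    for t in {"tray":["tray"],"stand":["clip_stand","white_jar","jaw_left_lip"],"red":["red_jar"]}[n]:
        print(t,[(np.round(d["bbox"]).tolist(),round(d["p"],2)) for d in env.look_for(t,"wrist")[:4]])
    print(env.read_joint_positions().round(2),env.read_eef_pos().round(1))
pickle.dump(out,open("m.pkl","wb"));print(env.read_clock())
a=[cv2.imread(f"pics/w_{n}.png") for n in("tray","stand","red")]
cv2.imwrite("pics/combo.png",np.vstack([np.hstack([cv2.resize(a[0],(400,250)),cv2.resize(a[2],(400,250))]),cv2.resize(a[1],(800,500))[100:450]]))
E
```

```text
crock [881.  21.] [ 906. -104.] canister [ 601. -248.] [ 598. -234.] coffee [ 774. -202.]
tray [([270.0, 101.0, 377.0, 226.0], 0.74)]
[-0.55 -0.27  1.91 -0.    1.5  -0.83] [ 442.9 -208.5  299.8]
clip_stand [([287.0, 117.0, 381.0, 218.0], 0.9), ([367.0, 216.0, 430.0, 268.0], 0.33)]
white_jar [([321.0, 152.0, 370.0, 212.0], 0.71)]
jaw_left_lip [([314.0, 141.0, 361.0, 164.0], 0.61), ([361.0, 263.0, 422.0, 353.0], 0.52)]
[-0.18  0.14  1.66 -0.    1.33 -0.46] [649.9 -62.6 210.5]
red_jar [([296.0, 146.0, 348.0, 204.0], 0.91)]
[ 0.11 -0.34  2.08 -0.    1.4  -0.17] [438.5 100.6 229.9]
5.35
```

View pics/combo.png

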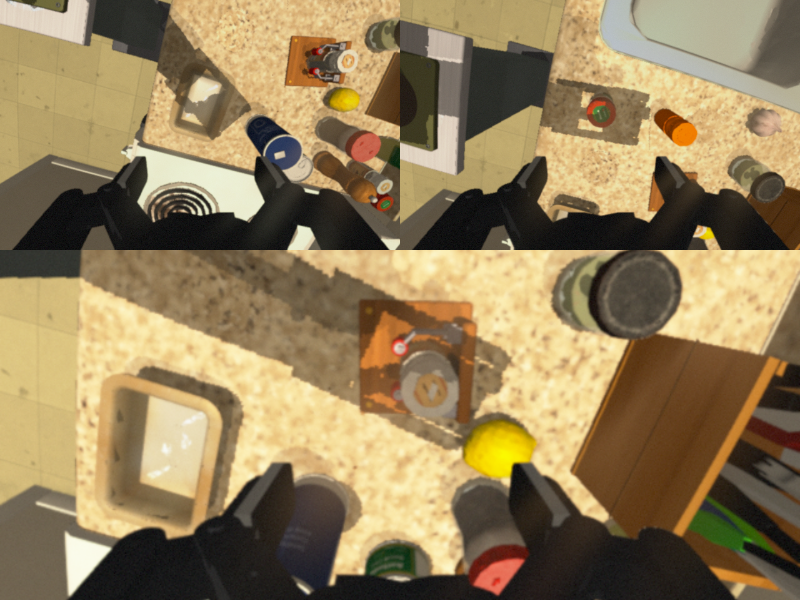

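View pics/w_stand.png

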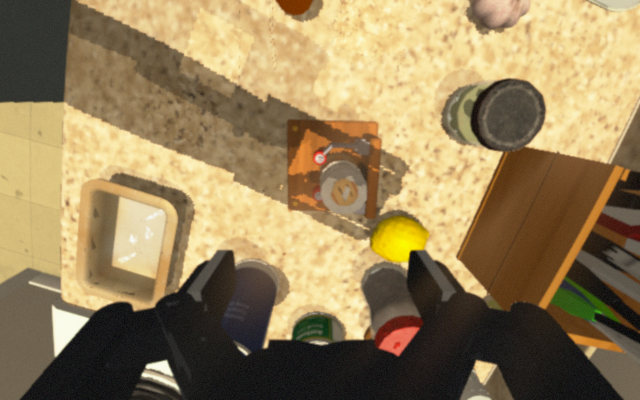

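Wrist view: the stand's foot corners are at about (288,120), (380,122), (376,219) and (288,210). The white cap top is centred at about (344,192), the left roller is at (320,157), and the tray is on the left at (127,243). The lemon sits right beside the stand at (400,239).

```bash
python3 - <<'E'
from h import *
import pickle
M=pickle.load(open("m.pkl","rb"));S,D=cam("scene"),cam("side");W=M["stand"]
def tf(p,P):
    c,s=np.cos(p[2]),np.sin(p[2]);P=np.array(P,float)
    return np.c_[p[0]+c*P[:,0]-s*P[:,1],p[1]+s*P[:,0]+c*P[:,1],P[:,2]]
# stand by foot corners (stand frame) 
C=[[-58,55,8],[48,55,8],[48,-55,8],[-58,-55,8]]
uv=np.array([(288,120),(380,122),(376,219),(288,210)])
s=least_squares(lambda p:(proj(W,tf(p,C))-uv).ravel(),[650,-60,.28],x_scale=[1,1,.01],loss="soft_l1")
print("stand",s.x.round(3),s.fun.round(1)); st=s.x
print("roller px",proj(W,tf(st,[[-19,19.5,58]])))
f=lambda p:(proj(W,tf(st,[[p[0],p[1],113]]))-[344,192]).ravel()
j=least_squares(f,[3,0]).x;print("jar in stand (wrist cap)",j.round(1),tf(st,[[*j,113]]).round(1))
print("two-cam jar in stand",(Ro.from_euler('z',-st[2]).as_matrix()@[666.4-st[0],-55.6-st[1],0]).round(1))
for u in[(344,192)]:print(ray(W,u,113))
# red cap from its wrist view
m=M["red"];im=cv2.imread("pics/w_red.png");h=cv2.cvtColor(im,cv2.COLOR_BGR2HSV)
def redfit():
    o=[(m,[296,146,348,204]),(S,[365,239,392,288]),(D,[202,168,230,216])]
    for oo in(o[:1],o[1:],o):
        r=least_squares(lambda p:np.concatenate([bb(proj(mm,np.r_[cyl(p[0],p[1],23,77,97),cyl(p[0],p[1],22,0,77)]))-b for mm,b in oo]),[438,101],loss="soft_l1");print("red",r.x.round(1),r.fun.round(1))
redfit()
# tray rim from two wrist views
T=[[x,y,40] for x in(-58,58) for y in(-80.5,80.5)]
for y0 in(-.2,0.2):
    r=least_squares(lambda p:np.r_[bb(proj(M["tray"],np.r_[tf(p,T),tf(p,np.array(T)*[.85,.88,0])]))-[270,101,377,226],bb(proj(W,tf(p,T)))-[75,179,179,308]],[443,-208,y0],x_scale=[1,1,.01],loss="soft_l1");print("tray",r.x.round(2),r.fun.round(1))
for u in[(92,187),(172,199),(158,299),(80,287)]:print(ray(W,u,40).round())
E
```

```text
stand [ 6.66633e+02 -5.24980e+01  2.52000e-01] [-0.2 -0.2  0.9  0.3 -2.3 -5.8  0.4  1.3]
roller px [[321.52379523 158.8930949 ]]
jar in stand (wrist cap) [0.3 0.9] [[666.7 -51.6 113. ]]
two-cam jar in stand [-1.  -2.9  0. ]
[666.72193513 -51.56339176]
red [437.4 108.1] [ 2.  -0.2 -2.   0.1]
red [438.4 101.2] [-0.4 -3.5 -0.6  0.7 -1.  -0.4 -0.1  2.1]
red [437.2 107.5] [ 1.6  0.2 -2.4  0.5 -1.  -1.6 -1.1  2.9 -2.4 -1.9 -1.5  0.4]
tray [ 4.4525e+02 -2.1272e+02  8.0000e-02] [ 1.7 -1.3  0.4  3.  -0.1 -0.6 -4.7  6.5]
tray [ 4.5000e+02 -2.0892e+02  1.5000e-01] [ 9.4 -0.4  0.8 -0.7 -1.   0.3 -1.4  2.9]
[ 402. -142.]
[ 495. -130.]
[ 493. -269.]
[ 391. -282.]
```

```bash
python3 - <<'E'
from h import *
import pickle
out={};ims=[]
for n,p in[("red2",(437,105,160)),("white2",(667,-53,170))]:
    env.move_pose(p,down(1.823)); env.dwell(.3)
    m=cam("wrist"); im=env.snapshot("wrist"); out[n]=m; ims.append(im[20:300,160:520,::-1])
    t=n[:-1]+"_jar"
    for d in env.regions_of(t,"wrist")[:2]: print(t,np.round(d["bbox"]).tolist(),round(d["p"],2),d["region"].sum())
    h=113 if n=="white2" else 97
    print("pred circle",proj(m,[*p[:2],h]))
pickle.dump(out,open("m2.pkl","wb"));print(env.read_clock())
cv2.imwrite("pics/close.png",cv2.resize(np.hstack(ims),(800,311)))
cv2.imwrite("pics/closeL.png",np.vstack([cv2.resize(np.hstack(ims),(800,311))]))
E
```

```text
red_jar [290.0, 158.0, 351.0, 237.0] 0.89 3748
pred circle [[319.33498352 212.39757624]]
white_jar [296.0, 164.0, 352.0, 239.0] 0.95 3325
white_jar [250.0, 0.0, 280.0, 12.0] 0.85 280
pred circle [[321.46671597 217.37546477]]
7.6167
```

View pics/close.png

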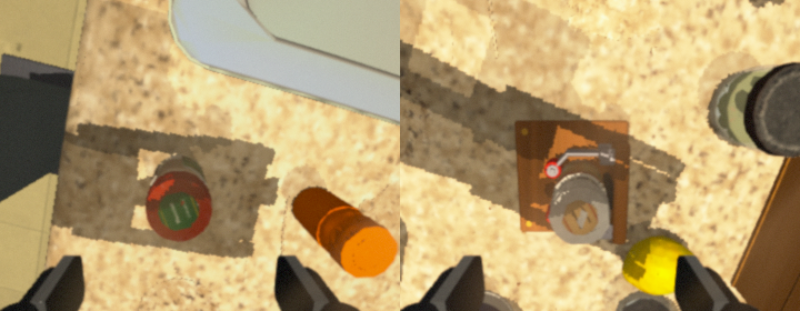

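The close crop confirms the choice: red cap with green label on the left, and on the right the white/grey-capped jar behind the red rollers, with the orange look-alike separate. I'll refine the positions, then pull the white jar.

```bash
python3 - <<'E'
from h import *
import pickle
M=pickle.load(open("m2.pkl","rb"))
def fit(m,b,r,z0,z1):
    s=least_squares(lambda p:bb(proj(m,cyl(*p,r,z0,z1)))[[0,2,3]]-np.array(b)[[0,2,3]],[500,0]);print(s.x.round(1),s.fun.round(1));return s.x
r=fit(M["red2"],[290,158,351,237],23,77,97)
w=fit(M["white2"],[296,164,352,239],20,93,113)
yaw=.252;ax=np.array([np.cos(yaw),np.sin(yaw),0]);q=down(yaw+np.pi/2)
print("foot corners",[ray(M["white2"],np.array(u)/1.1111+[160-360,20],8).round(1) for u in[(516,121),(630,121),(520,232)]])
P=np.array([w[0],w[1],75.])
for d in(0,90):
    print(env.solve_ik(P-ax*d,q).round(2))
env.move_l(P+[0,0,65],q); env.move_l(P,speed=100,threshold=8)
print(env.read_eef_pos().round(1),env.read_contact_force().round(1))
env.set_gripper(20,squeeze=60)
print(env.read_gripper_width(),env.read_grip_force(),env.read_contact_force().round(1),env.read_clock())
E
```

```text
[437.1 108.1] [-0.5  0.5  0. ]
[668.  -49.7] [ 0.2 -0.2 -0. ]
foot corners [array([597.4, -13.3]), array([697.9,  12.5]), array([ 622.7, -119.3])]
[-0.15  0.3   1.72 -0.    1.12 -0.41]
[-0.22  0.13  1.92 -0.    1.09 -0.47]
[668.4 -49.7  75.3] [-0.4  0.7  0.1]
39.0959279959307 60.486249178647995 [-4.8 -0.   4.2] 9.2583
```

```bash
python3 - <<'E'
from h import *
yaw=.25;ax=np.array([np.cos(yaw),np.sin(yaw),0]);q=down(.252+np.pi/2)
P=np.array(env.read_eef_pos())
for d in(10,20,30,45,85):
    env.move_l(P-ax*d+[0,0,1],speed=80); print(d,env.read_contact_force().round(1),round(env.read_gripper_width(),1))
env.move_l(P-ax*85+[0,0,80],speed=150)
m=cam("wrist");im=env.snapshot("wrist");cv2.imwrite("pics/w3.png",np.hstack([im[:,100:540,::-1],env.snapshot("side")[100:300,150:470,::-1].repeat(2,0)[:400]])[:, :760]);print(env.read_clock())
E
```

```text
10 [ 3.1  0.6 -2.2] 39.3
20 [1.6 0.7 0.1] 38.8
30 [-3.8 -0.5  0.7] 39.0
45 [ 0.4 -0.8 -1.6] 38.9
85 [-0.5  0.4 -0.3] 39.0
11.85
```

View pics/w3.png

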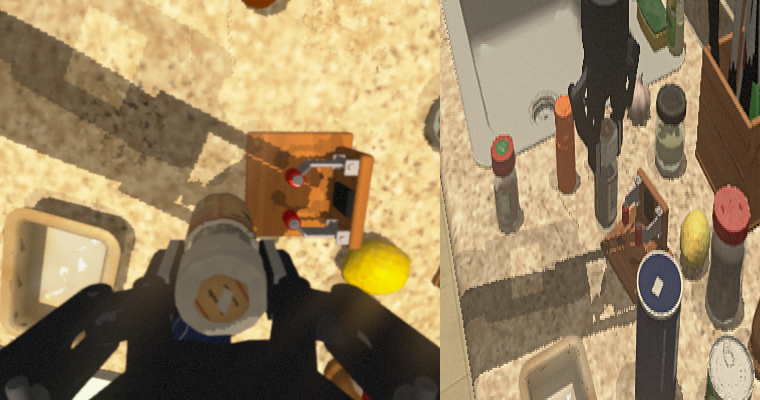

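```bash
python3 - <<'E'
from h import *
W=cam("wrist")
def tf(p,P):
    c,s=np.cos(p[2]),np.sin(p[2]);P=np.array(P,float)
    return np.c_[p[0]+c*P[:,0]-s*P[:,1],p[1]+s*P[:,0]+c*P[:,1],P[:,2]]
C=[[-58,55,8],[48,55,8],[-19,19.5,58],[-19,-19.5,58],[41,42,66]]
uv=np.array([(346,132),(453,132),(394,178),(391,219),(474,156)])
s=least_squares(lambda p:(proj(W,tf(p,C))-uv).ravel(),[666,-52,.25],x_scale=[1,1,.01])
print("stand",s.x.round(3),s.fun.round(1))
q=down(.252+np.pi/2)
env.move_pose((446,-209,165),q)
env.move_l((446,-209,80),speed=120); env.dwell(.2)
print(env.move_l((446,-209,68),speed=25,threshold=5),env.read_eef_pos().round(1))
env.set_gripper(85); env.move_l((446,-209,170)); 
for n in("scene","side"):
    env.snapshot(n);print([(np.round(d["bbox"]).tolist(),round(d["p"],2)) for d in env.look_for("white_jar",n)[:3]])
im1=env.snapshot("side");m=cam("wrist");im=env.snapshot("wrist")
cv2.imwrite("pics/w4.png",np.hstack([im[50:400,140:500,::-1],im1[130:380,150:400,::-1].repeat(1,0) if 0 else cv2.resize(im1[180:380,170:370,::-1],(350,350))]));print(env.read_clock())
print("tray c px",proj(m,[[446,-209,4],[446,-209,109]]).round())
E
```

```text
stand [ 6.60679e+02 -5.17170e+01  2.35000e-01] [-1.3 -2.3  1.   0.3  0.5  0.4 -0.4  3.3  0.2 -1.5]
True [ 446.3 -209.4   71.9]
[([409.0, 164.0, 428.0, 210.0], 0.71), ([308.0, 219.0, 328.0, 273.0], 0.58)]
[([259.0, 270.0, 286.0, 326.0], 0.72), ([313.0, 184.0, 379.0, 254.0], 0.55)]
15.7333
tray c px [[322. 182.]
 [322. 216.]]
```

View pics/w4.png

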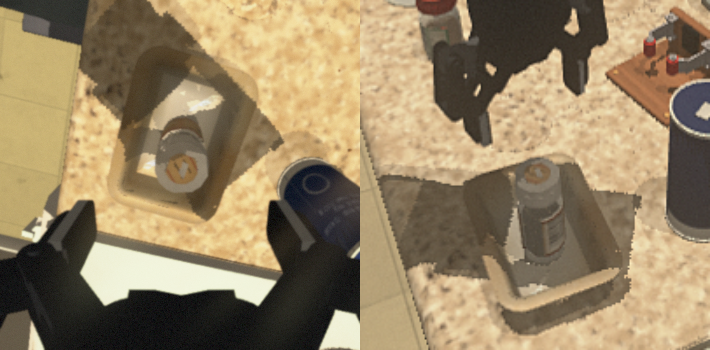

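```bash
python3 - <<'E'
from h import *
yaw=.247
r=np.array([437.1,108.1])
env.move_pose((*r,165),down(yaw))
env.move_l((*r,68),speed=120)
env.set_gripper(20,squeeze=20);print(env.read_gripper_width(),env.read_contact_force().round(1))
env.set_gripper(85); env.move_l((*r,120),speed=150)
q=down(yaw+np.pi/2)
env.move_l((*r,120),q,speed=100); env.move_pose((*r,120),q)
env.move_l((*r,68),speed=120)
env.set_gripper(20,squeeze=80);print(env.read_gripper_width(),env.read_contact_force().round(1))
env.move_l((*r,150),speed=120)
ax=np.array([np.cos(yaw),np.sin(yaw),0]);L=np.array([667.5,-50.3,0])
A=L-ax*105+[0,0,150]
env.move_pose(A,q)
env.move_l(L-ax*105+[0,0,77.5],speed=100);env.dwell(.2)
print(env.read_eef_pos().round(1),env.read_contact_force().round(1),env.read_clock())
im1=env.snapshot("side");im=env.snapshot("wrist")
cv2.imwrite("pics/w5.png",np.hstack([im[:400,180:540,::-1],cv2.resize(im1[100:300,240:440,::-1],(400,400))]))
E
```

```text
45.41528751035948 [ 0.9 -0.5  3.5]
43.882675298703674 [ 0.4 -0.1  5. ]
[566.3 -76.1  78.5] [-0.9 -0.7 -0.6] 25.8583
```

View pics/w5.png

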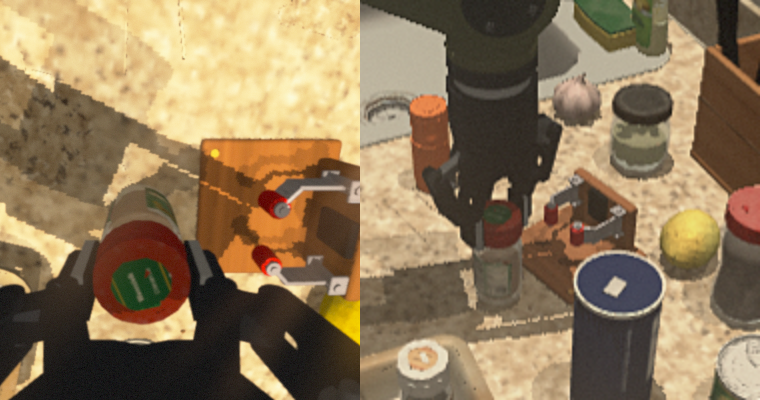

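```bash
python3 - <<'E'
from h import *
W=cam("wrist");yaw=.247;n=np.array([-np.sin(yaw),np.cos(yaw)]);ax=np.array([np.cos(yaw),np.sin(yaw)]);L=np.array([667.5,-50.3])
a,b=ray(W,(462,211),58),ray(W,(454,269),58);print(a,b,np.linalg.norm(a-b),"mid lat",n@((a+b)/2-L),"mid ax",ax@((a+b)/2-L),"yaw",np.arctan2(*(-(a-b)*[1,-1])[[0,1]]))
c=ray(W,(141+180,281),105.5);print("cap",c,"lat",n@(c-L),ax@(c-L),"tcp lat",n@(env.read_eef_pos()[:2]-L))
E
```

```text
[642.6031154  -39.27607196] [652.61505377 -76.78996076] 38.826933468686555 mid lat -2.635069916832088 mid ax -21.177923990559634 yaw 0.2608073178207882
cap [565.63649589 -75.50327184] lat 0.4668714083857029 -104.93407650381309 tcp lat -0.20083730237251624
```

```bash
python3 - <<'E'
from h import *
yaw=.25;n=np.array([-np.sin(yaw),np.cos(yaw),0]);ax=np.array([np.cos(yaw),np.sin(yaw),0]);L=np.array([667.5,-50.3,77])-1.5*n
q=down(yaw+np.pi/2)
env.move_l(L-ax*70,q,speed=80);
for d in(-50,-40,-32,-26,-21,-16,-11):
    hit=env.move_l(L+ax*d,speed=50,threshold=30)
    f=env.read_contact_force();p=env.read_eef_pos();print(d,hit,"ax,lat F",(f@ax).round(1),(f@n).round(1),f[2].round(1),"pos",((p-L)@ax).round(1),((p-L)@n).round(1),round(env.read_gripper_width(),1))
    if hit: break
else:
    print(env.move_l(L+ax*4,speed=20,threshold=12),((env.read_eef_pos()-L)@ax).round(1))
    env.dwell(.3);f=env.read_contact_force();print((f@ax).round(1),(f@n).round(1),f[2].round(1))
im1=env.snapshot("side");im=env.snapshot("wrist");print(env.read_clock())
cv2.imwrite("pics/w6.png",np.hstack([im[:400,180:540,::-1],cv2.resize(im1[100:300,240:440,::-1],(400,400))]))
E
```

```text
-50 False ax,lat F -1.0 0.4 3.6 pos -49.6 -0.1 43.6
-40 False ax,lat F -12.9 1.1 14.0 pos -43.3 0.2 43.7
-32 False ax,lat F -14.7 0.9 14.5 pos -35.8 0.0 44.1
-26 False ax,lat F -10.7 0.5 11.9 pos -28.7 0.1 43.7
-21 False ax,lat F 1.5 1.1 3.1 pos -20.3 0.1 43.8
-16 False ax,lat F 3.3 1.6 3.6 pos -14.7 0.1 43.6
-11 False ax,lat F 5.6 0.9 2.3 pos -9.8 -0.1 43.8
True -3.1
-4.6 -0.1 3.4
29.6917
```

View pics/w6.png

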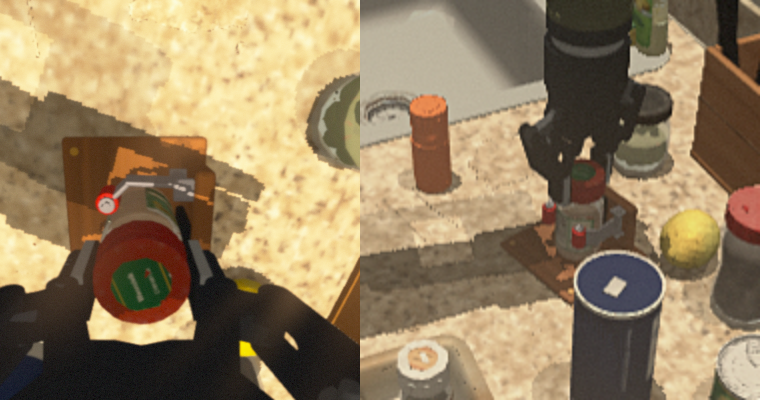

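The jar passed the rollers with a 14.7 N peak, then stopped against the rest. The jaws look closed round it, so I'll release and check.

```bash
python3 - <<'E'
from h import *
p=np.array(env.read_eef_pos())
env.set_gripper(85); env.dwell(.2); print(env.read_contact_force().round(1))
env.move_l(p+[0,0,95],speed=120); env.dwell(.3)
W=cam("wrist");im=env.snapshot("wrist");im1=env.snapshot("side")
d=env.look_for("red_jar","wrist")[0];print(np.round(d["bbox"]),d["p"])
b=d["bbox"];s=least_squares(lambda x:bb(proj(W,cyl(*x,23,85,105)))[[0,2,3]]-np.array(b)[[0,2,3]],[666,-50]);print("cap at",s.x.round(1),s.fun.round(1),"tcp was",p.round(1))
print(proj(W,[[p[0],p[1],105]]),env.read_clock())
cv2.imwrite("pics/w7.png",np.hstack([cv2.resize(im[80:280,220:420,::-1],(400,400)),cv2.resize(im1[140:380,220:420,::-1],(333,400))]))
E
```

```text
[-0.3 -0.  -0.1]
[291. 160. 351. 238.] 0.91
cap at [663.7 -51. ] [-0.5  0.5  0. ] tcp was [665.  -52.5  77.5]
[[321.7813015  212.19643374]] 31.7583
```

View pics/w7.png

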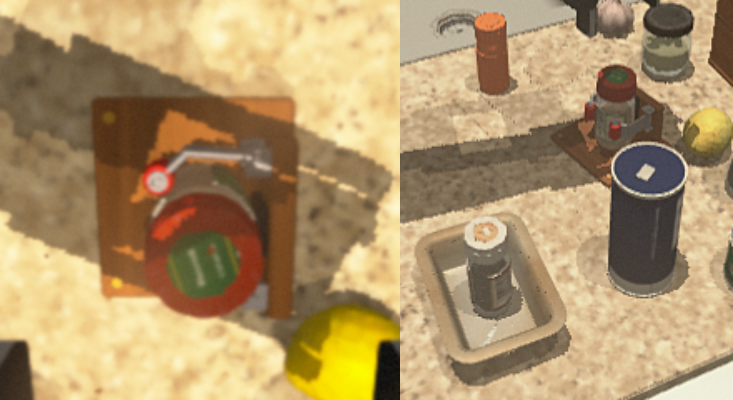

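Both jars are upright and in place, and the robot is clear of everything.

```bash
python3 -c "
from bench import env
print(env.sign_off())"
```

```text
the job is handed in; nothing more can be done
None
```

The white-capped jar is standing upright in the tray, the red-capped jar is seated in the clip with the jaws closed round it, and the job is handed in at about 32 s on the robot's clock; the verdict itself was not returned.

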